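# Level the hinged chasing board with a wedge

### The arm

A 6-joint arm with a two-finger parallel gripper is mounted at the origin on the work surface. World frame = base frame: x ahead of the robot, y to its left, z up, the work surface at z = 0. Lengths are in m, angles in rad, forces in N, time in s.
With the tool pointing down it reaches from about 0.275 to 1 m from the base axis. Payload 8.4 kg.
Tool frame: the origin (TCP) lies on the centre line of the jaws, within the pads' length; the fingertips stand 17 mm ahead of it and the grasp point (between the pads) lies 2 mm behind it (bot.tcp_to_tips is the y of the fingertips in the tool frame, in m); y points along the fingers, z is the direction in which the jaws open and shut, and the axes are right-handed (so a half turn about y gives the same grasp; the last joint's range is limited). The gripper opens to 85 mm and grips with 20 to 120 N. Pads are 22 mm wide; open, the fingers measure 114 mm over their backs; the gripper's body (76 mm by 85 mm) begins 54 mm behind the grasp point. The pads swing forward as they close: fully open they stand 13 mm farther back than shut.
Start: joints at [1.152, 0.353, 1.633, -0, 1.155, -0.002], TCP at [0.253, 0.571, 0.248] pointing down, gripper open.
Joint ranges: [-2.63, 2.63], [-0.92, 2.1], [0.06, 2.66], [-1.3, 4.44], [0, 2.69], [-3.02, 3.02]. Speed limits (rad/s): [2.22, 2.22, 2.79, 3.14, 3.14, 3.14].

### API

Orientations are given as a unit quaternion [x, y, z, w].
In Python, from workcell import bot, hand, kinematics, get_obs, vision, hand_in gives the robot as it stands. The module is installed in compiled form; this text tells all that it offers. Calls block until the motion is done:
- bot.reach(position, orientation): joint-space move of the TCP to a pose.
- bot.servo_line(position, ori=None, velocity=0.15): straight line of the TCP; ori=None keeps the orientation; velocity is the mean speed in m/s.
- bot.goto_joints(angles): joint-space move.
- hand.move_gripper(opening, strength=None): finger opening in m; strength is the grip in N (None keeps the last); returns when the fingers have stopped.
- bot.dwell(seconds).
- kinematics.solve_ik(position, orientation): joint angles nearest the present ones, or None.
- get_obs(): the state.
- vision.read_camera(name): name is "scene" or "top" or "wrist"; returns a dict with "frame" (384x512x3 uint8, red, green, blue), "intrinsics" (3x3 intrinsics, pixels), "dist" ([k1, k2, p1, p2, k3] as OpenCV has them; the pictures are not rectified), "view" (4x4, takes a point from world to camera coordinates). Camera axes: x right, y down, z forward; pixel columns grow to the right and rows downward; lengths in m; the calibration is good to about 2 mm. A picture is of the moment at which its call begins. There is no depth.
A pose or a line that the arm cannot do raises bot.IKError and nothing moves.
- hand_in(): hands the job in, once; it reports no verdict.
The state is a dict: "time_s": time; "joint_pos": joint angles; "joint_vel": joint speeds; "joint_efforts": joint torques, N m; "position": TCP position; "orientation": TCP orientation; "wrist_force": force on the tool from outside, world axes, zero at the start; "ft_torque": the same for the moment, N m; "gripper_width": finger opening in m.
Only numpy, scipy, OpenCV 4.12 (cv2) and the standard library are available. Lean on these libraries where they do the work, as an engineer would, in place of code of your own. Each camera call takes 0.05 s, during which the arm holds its last target.

### The job

The silversmith's chasing board is hinged at its back and its front edge has dropped. Take the bigger of the two wooden wedges and push it, thin end first and straight, under the middle of the front edge until the board sits level, then let go so that the wedge alone holds the board there. Leave the small wedge, the hammer, the punch pot and the tin where they are.

Things in the scene. Friction and masses are not known exactly. Their poses are not given: they have to be found in the camera images.
- frame: Fixed dark wooden frame on the bench, U-shaped, open to its -x side. Origin: on the bench under the middle of the level board; +x points from the board's front edge back to its hinge, z up. Foot block 50 x 180 x 18 mm high at the back (front face at x = +50 mm), side rails 7 mm high at y = +-80 mm with 10 mm high rubber rests; between them (y -72 to +72 mm) the bench is clear.
- board (a joint): Board's tilt about its back hinge, rad: 0 level, negative = front low, positive = front high; at rest -0.108. It drops back unless held up. Wood, 130 mm front to back, 180 wide, 12 thick, about 0.9 kg with the steel slab (85 x 110 x 9 mm) and bangle fixed on it. Hinge line: its lower back edge, at x = +65 mm in the frame, 23 mm high. When level its underside is 23 mm above the bench.
- front_edge (a point): Middle of the board's lower front edge (moves with it): at x = -65 mm, y = 0 in the frame when level; 9 mm above the bench when down, 23 mm when level.
- wedge: The bigger loose wedge, light wood, 150 mm long, 40 wide, about 80 g, on its flat underside. Plain taper: 4 mm thick at the thin end, 34 mm at the thick end (1 in 5). Origin: centre of its underside; +x points to the thin end (x = +75 mm). It jams by friction and stays under the board. The board is level with about 95 mm of it under the front edge, 55 mm outside.
- thin_wedge: The small wedge, loose, same wood, 100 mm long, 40 mm wide, 3 to 15 mm thick: too thin for this job. Origin: centre of its underside; x axis points to its thin end. Leave it alone.
- hammer: Hammer lying loose on the bench, well to the right. Origin: underneath it, on the handle's line; x axis along the handle towards the head. Leave it alone.
- punch_pot: White pot 76 mm across, 70 mm high, full of steel punches standing up to about 115 mm. Origin: centre of its underside. Leave it alone.
- polish_tin: Flat round metal tin 60 mm across, 35 mm high. Origin: centre of its underside. Leave it alone.
There are look-alikes about, which are no part of the job. Leave any red or yellow look-alike of the frame alone.

How it is judged:
On the way:
1. the thin end of the bigger wedge is under the front edge, wedge flat on the bench, board still low (x of wedge in the frame of frame between -0.13 and -0.055 m and y of wedge in the frame of frame between -0.05 and 0.05 m and height (world z) of wedge below 0.01 m and value of joint board below -0.02 rad), for 0.05 s.
At the end, for the whole second after the job is handed in: The board is level within 1 degree (0.0175 rad) and still, held up by the bigger wedge, which lies flat on the bench under the front edge, thin end first, its middle line within 30 mm of the middle of the edge and within 15 degrees of square to it, released and at rest (value of joint board between -0.0175 and 0.0175 rad and velocity of joint board between -0.02 and 0.02 rad/s and contact force between wedge and board above 0.8 N and y of wedge in the frame of frame between -0.03 and 0.03 m and angle between the x axis of wedge and the x axis of frame, either way round below 0.26 rad and x of wedge in the frame of frame below 0 m and angle between wedge's own z axis and vertical below 0.05 rad and height (world z) of wedge below 0.004 m and linear speed of wedge below 0.01 m/s); the robot touches nothing.
It fails at once if the small wedge, hammer, punch pot or tin is moved more than 30 mm (distance of any of thin_wedge, hammer, punch_pot, polish_tin from where it was at the start of the episode above 0.03 m).
It also fails if it takes over 48 s, if anything falls off the work surface, if the arm or the gripper's body presses on something with over 40 N, if the wrist force passes 120 N, or if a joint passes its speed limit or range.

## Working session

There is one attempt and no reset: what is moved stays moved. The work goes in short steps, each a Python script; the robot and the scene stay as the last script left them, time stands still between calls to the robot, and variables do not carry over. Pictures are saved under pics/ and viewed, and the job is handed in when it is done.

```bash
mkdir -p pics; cat > h.py <<'E'
import numpy as np, cv2, json
from workcell import bot, hand, kinematics, get_obs, vision, hand_in
def snap(name,tag):
    d=vision.read_camera(name)
    cv2.imwrite(f'pics/{tag}.png',d['frame'][:,:,::-1])
    np.savez(f'pics/{tag}.npz',**{k:np.array(v) for k,v in d.items()})
    return d
def ray(d,uv,z):
    K=np.array(d['intrinsics'],float);D=np.array(d['dist'],float);V=np.array(d['view'])
    p=cv2.undistortPoints(np.array(uv,float).reshape(-1,1,2),K,D).reshape(-1,2)
    R=V[:3,:3];c=-R.T@V[:3,3]
    r=np.c_[p,np.ones(len(p))]@R
    t=(z-c[2])/r[:,2]
    return c+r*t[:,None]
def proj(d,P):
    V=np.array(d['view'])
    return cv2.projectPoints(np.array(P,float).reshape(-1,1,3),cv2.Rodrigues(V[:3,:3])[0],V[:3,3],np.array(d['intrinsics'],float),np.array(d['dist'],float))[0].reshape(-1,2)
E
python3 - <<'E'
from h import *
for n in ['top','scene','wrist']: snap(n,n+'0')
o=get_obs();print(o['time_s'],o['position'],o['orientation'],bot.tcp_to_tips)
E
```

```text
0.15 [0.25288222 0.57116764 0.24771911] [ 0.69218586 -0.14639424  0.14621958 -0.69142411] 0.017
```

View pics/top0.png

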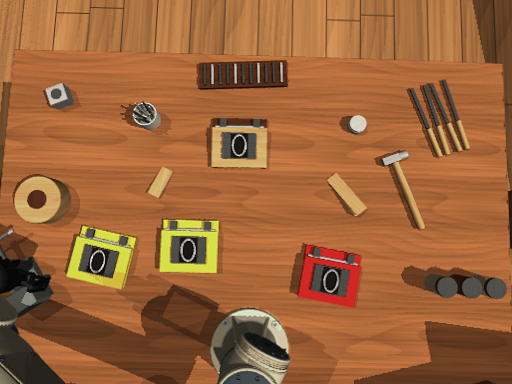

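View pics/scene0.png

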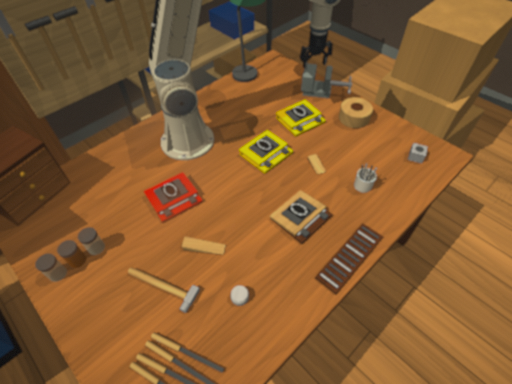

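View pics/wrist0.png

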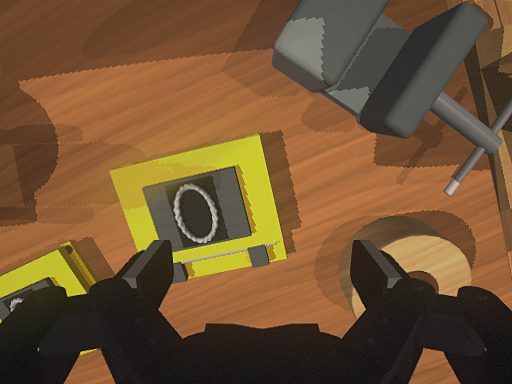

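The top view shows two wedges: about 30 px long at (160,182) and about 45 px long at (347,195). The longer one fits the 150 mm wedge. There are four boards: yellow at (101,258) and (189,246), red at (330,274), and a plain wood one with a dark frame at (239,145). The plain one fits the description. I'll confirm both in one enlarged crop and measure them.

```bash
python3 - <<'E'
from h import *
d=np.load('pics/top0.npz')
f=d['frame']
c=f[100:230,130:390][:,:,::-1];cv2.imwrite('pics/crop.png',cv2.resize(c,None,fx=3,fy=3,interpolation=cv2.INTER_CUBIC))
hsv=cv2.cvtColor(f,cv2.COLOR_RGB2HSV)
for p in [(347,195),(160,182),(225,160),(300,200),(335,180),(362,212)]: print(p,hsv[p[1],p[0]],f[p[1],p[0]])
m=cv2.inRange(hsv,(10,60,165),(28,150,255))
n,l,s,ce=cv2.connectedComponentsWithStats(m)
for i in range(1,n):
    if s[i,4]>80:
        ct=max(cv2.findContours((l==i).astype('uint8'),0,1)[0],key=len)
        r=cv2.minAreaRect(ct);print(s[i],r,[ray(d,cv2.boxPoints(r),z)[:,:2].round(4).tolist() for z in (0.015,)])
V=d['view'];print(-V[:3,:3].T@V[:3,3])
E
```

```text
(347, 195) [ 19 129 212] [212 172 105]
(160, 182) [ 20 123 213] [213 179 110]
(225, 160) [ 20 123 215] [215 181 111]
(300, 200) [ 12 170 182] [182 111  61]
(335, 180) [ 18 131 213] [213 171 104]
(362, 212) [ 13 168 146] [146  90  50]
[ 54  14  12  36 193] ((59.665523529052734, 31.513797760009766), (9.550230026245117, 35.79261016845703), 4.763641834259033) [[[0.9688, 0.7033], [1.0987, 0.7047], [1.0965, 0.6712], [0.9667, 0.6701]]]
[328  32   9  25  87] ((329.93878173828125, 44.6783332824707), (24.51168441772461, 7.671596050262451), 79.2156982421875) [[[1.0506, -0.2229], [1.0566, -0.2488], [0.9704, -0.2651], [0.9645, -0.2394]]]
[458 120  12  29 107] ((463.5, 134.00001525878906), (29.4091796875, 3.4785051345825195), 71.56504821777344) [[[0.7571, -0.6749], [0.7613, -0.6862], [0.6666, -0.7149], [0.6626, -0.7037]]]
[448 123  14  28 111] ((454.6982727050781, 136.6293182373047), (29.5439510345459, 3.6765806674957275), 66.80140686035156) [[[0.745, -0.6407], [0.7504, -0.6523], [0.6588, -0.6891], [0.6535, -0.6776]]]
[438 125  12  29 112] ((443.6000061035156, 139.3000030517578), (29.4091796875, 3
[... 853 characters left out ...]
.4862, 0.3514], [0.5756, 0.3072], [0.5565, 0.2705], [0.4674, 0.3149]]]
[327 173  40  43 580] ((346.292724609375, 193.8658447265625), (47.00830841064453, 14.367987632751465), 51.34019470214844) [[[0.5428, -0.2349], [0.5737, -0.2716], [0.4553, -0.3687], [0.4249, -0.332]]]
[  14  176   47   47 1396] ((36.90000534057617, 199.1999969482422), (44.72135925292969, 46.957427978515625), 26.56505012512207) [[[0.4126, 0.8112], [0.5535, 0.7542], [0.4909, 0.6152], [0.3516, 0.6732]]]
[248 349  39  19 193] ((266.0, 359.0000305175781), (40.24921798706055, 8.944271087646484), 26.56505012512207) [[[-0.0168, 0.0108], [0.008, -0.001], [-0.0437, -0.1158], [-0.0683, -0.1038]]]
[ 0.38136772 -0.01017933  1.2403912 ]
```

View pics/crop.png

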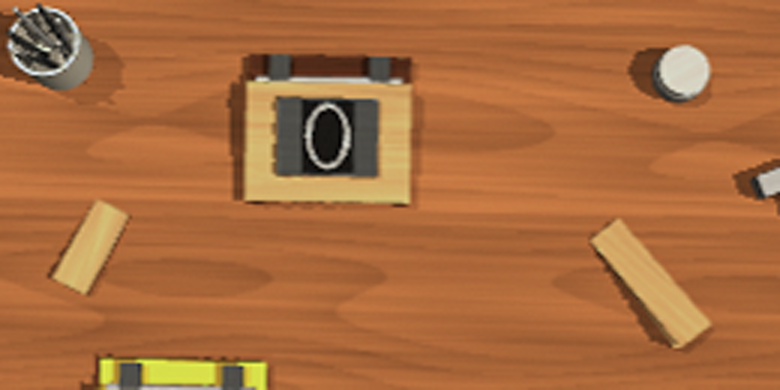

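The crop confirms it. The bigger wedge is on the right, at top-view pixels (327–367, 173–216), with its thick end at lower right judging by the shadow. The right board is the plain one, its front edge facing the robot and the dark hinge foot behind it. Next I'll move over the wedge and look with the wrist camera.

```bash
cat >> h.py <<'E'
from scipy.spatial.transform import Rotation as Ro
def down(yaw,flip=1):
    # yaw: wedge +x direction; jaws open across it
    z=flip*np.array([-np.sin(yaw),np.cos(yaw),0]);y=np.array([0,0,-1.]);x=np.cross(y,z)
    return Ro.from_matrix(np.c_[x,y,z]).as_quat()
E
python3 - <<'E'
from h import *
q0=get_obs()['orientation'];print(Ro.from_quat(q0).as_matrix().round(2).tolist())
for fl in (1,-1):
    for p,yaw in (((.47,-.33,.2),.687),((.46,.054,.1),0)):
        j=kinematics.solve_ik(p,down(yaw,fl));print(fl,None if j is None else np.round(j,2))
E
```

```text
[[0.91, -0.0, 0.4], [-0.4, -0.0, 0.91], [-0.0, -1.0, -0.0]]
1 [-0.61  0.33  1.79 -0.    1.03 -2.87]
1 [ 0.11  0.32  2.09 -0.    0.73 -1.46]
-1 [-0.61  0.33  1.79 -0.    1.03  0.27]
-1 [ 0.11  0.32  2.09 -0.    0.73  1.68]
```

```bash
python3 - <<'E'
from h import *
bot.reach([.48,-.31,.25],down(.687,-1))
d=snap('wrist','w1');snap('scene','s1')
o=get_obs();print(o['time_s'],o['position'])
for z in (0,.015,.034): print(z, proj(d,[[.558,-.253,z],[.44,-.35,z]]).round(0).tolist())
E
```

```text
3.4333 [ 0.48032507 -0.30953414  0.25001349]
0 [[266.0, 89.0], [266.0, 211.0]]
0.015 [[266.0, 88.0], [266.0, 214.0]]
0.034 [[267.0, 87.0], [266.0, 220.0]]
```

View pics/w1.png

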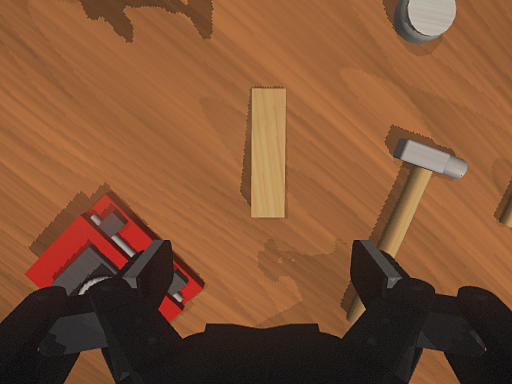

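```bash
python3 - <<'E'
from h import *
d=np.load('pics/w1.npz');f=d['frame']
hsv=cv2.cvtColor(f,cv2.COLOR_RGB2HSV)
m=cv2.inRange(hsv,(10,60,165),(30,150,255))
n,l,s,ce=cv2.connectedComponentsWithStats(m); i=l[150,268]
ct=max(cv2.findContours((l==i).astype('uint8'),0,1)[0],key=len)
r=cv2.minAreaRect(ct);b=cv2.boxPoints(r);print(s[i],r)
ys=lambda y:np.where(l[y]==i)[0][[0,-1]]
for y in (95,120,150,180,210): print(y,ys(y))
x=ct[:,0,:]
ap=cv2.approxPolyDP(ct,4,True)[:,0];print(ap.tolist())
for z in (.004,.034): print(z,ray(d,ap,z)[:,:2].round(4).tolist())
def im(n,box,k):
    g=np.load(f'pics/{n}.npz')['frame'];y0,y1,x0,x1=box
    return cv2.resize(g[y0:y1,x0:x1,::-1],None,fx=k,fy=k,interpolation=cv2.INTER_CUBIC)
a=im('w1',(75,230,225,310),3);bb=im('s1',(225,265,170,240),5)
o=np.zeros((max(a.shape[0],bb.shape[0]),a.shape[1]+bb.shape[1],3),'uint8');o[:a.shape[0],:a.shape[1]]=a;o[:bb.shape[0],a.shape[1]:]=bb
cv2.imwrite('pics/c2.png',o)
E
```

```text
[ 251   88   35  130 4331] ((268.0805969238281, 152.48944091796875), (33.61846923828125, 129.35928344726562), 0.6585432291030884)
95 [252 285]
120 [252 285]
150 [252 284]
180 [251 284]
210 [251 283]
[[255, 88], [251, 216], [283, 217], [285, 88]]
0.004 [[0.5504, -0.2422], [0.4232, -0.3387], [0.4487, -0.372], [0.5729, -0.2696]]
0.034 [[0.5489, -0.2442], [0.4319, -0.333], [0.4554, -0.3636], [0.5696, -0.2694]]
```

View pics/c2.png

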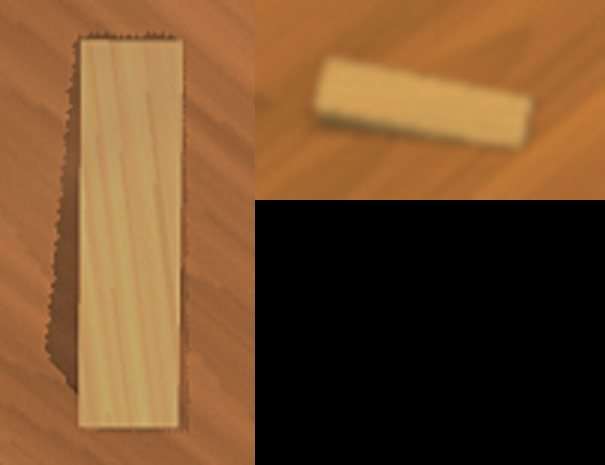

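```bash
python3 - <<'E'
from h import *
d=np.load('pics/w1.npz');V=d['view'];print('cam',-V[:3,:3].T@V[:3,3])
t=ray(d,[[268.7,87.5]],.004)[0];print(t)
for z in (0,.034):
    e=ray(d,[[267.4,218]],z)[0];v=(t-e)[:2];print(z,e,np.linalg.norm(v),np.arctan2(v[1],v[0]),((t+e)/2))
g=np.load('pics/top0.npz')
t=ray(g,[[331,177]],.004)
# board front edge, wrist/top: mask
f=g['frame'];hsv=cv2.cvtColor(f,cv2.COLOR_RGB2HSV);m=cv2.inRange(hsv,(10,60,165),(30,150,255))
col=[]
for x in range(216,264,2):
    r=np.where(m[150:175,x])[0];col.append((x,150+r.max()))
col=np.array(col,float);p=np.polyfit(col[:,0],col[:,1],1);print(p,sorted(set(col[:,1])))
for y in (158,162,165): print(y,np.where(m[y,200:280])[0][[0,-1]]+200)
y=lambda x:np.polyval(p,x)+.5
for z in (.009,.021): print(z,ray(g,[[211,y(211)],[239,y(239)],[267,y(267)]],z).round(4).tolist())
E
```

```text
cam [ 0.53168761 -0.26747136  0.37644893]
[ 0.56107813 -0.25433911  0.004     ]
0 [ 0.43363235 -0.35805686  0.        ] 0.1643161481557843 0.6831103362391587 [ 0.49735524 -0.30619798  0.002     ]
0.034 [ 0.44248848 -0.34987538  0.034     ] 0.1522848793356658 0.6781485807916019 [ 0.5017833  -0.30210725  0.019     ]
[1.84782609e-02 1.61792029e+02] [np.float64(166.0), np.float64(167.0)]
158 [212 266]
162 [212 266]
165 [212 266]
0.009 [[0.5786, 0.146, 0.009], [0.5796, 0.0531, 0.009], [0.5805, -0.0398, 0.009]]
0.021 [[0.5767, 0.1445, 0.021], [0.5776, 0.0525, 0.021], [0.5786, -0.0395, 0.021]]
```

Thick end confirmed at the bottom of the crop: the shadow widens there, and the length checks out at 152 mm. Now I'll grasp the wedge near its thick end.

```bash
python3 - <<'E'
from h import *
c=np.array([.502,-.302]);yaw=.678;u=np.array([np.cos(yaw),np.sin(yaw)])
g=c-.048*u;q=down(yaw,-1)
hand.move_gripper(.062,60)
bot.reach([*g,.12],q)
bot.servo_line([*g,.0205],velocity=.12)
print(get_obs()['wrist_force'])
hand.move_gripper(.03,50)
o=get_obs();print(o['time_s'],o['position'],o['gripper_width'],o['wrist_force'])
bot.servo_line([*g,.08],velocity=.12)
# carry to staging, looking at board
bot.reach([.40,.052,.12],down(0.01,-1))
o=get_obs();print(o['time_s'],o['position'],o['gripper_width'],o['wrist_force'])
d=snap('wrist','w2');snap('top','t2');snap('scene','s2')
E
```

```text
[-0.61983221  0.32825502 -0.32522097]
5.7 [ 0.46524344 -0.3325459   0.0215107 ] 0.03939962516111519 [0.00769613 1.09124861 6.67256974]
7.8083 [0.40037598 0.05167588 0.11985278] 0.03908132928226095 [-0.02238655 -0.50926929 -1.08177895]
```

View pics/w2.png

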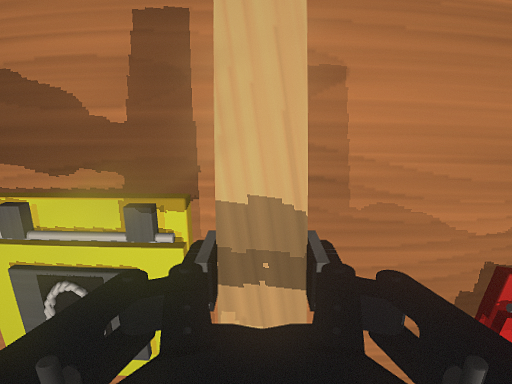

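View pics/s2.png

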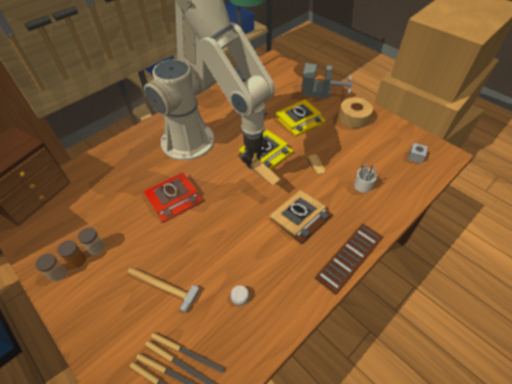

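The wedge is held squarely: in the wrist view it spans columns 213–308, running straight up the picture. I'll lower it to the bench and push most of the way, then look.

```bash
python3 - <<'E'
from h import *
q=down(.01,-1)
bot.servo_line([.40,.052,.0225],velocity=.1)
o=get_obs();print(o['time_s'],o['position'],o['wrist_force'])
for x in (.48,.50,.53):
    bot.servo_line([x,.052,.0218],velocity=.06)
    o=get_obs();print(o['time_s'],o['position'],o['wrist_force'],o['gripper_width'])
snap('wrist','w3');snap('top','t3');snap('scene','s3')
def im(n,box,k):
    g=np.load(f'pics/{n}.npz')['frame'];y0,y1,x0,x1=box
    return cv2.resize(g[y0:y1,x0:x1,::-1],None,fx=k,fy=k,interpolation=cv2.INTER_CUBIC)
cv2.imwrite('pics/c3.png',np.hstack([im('s3',(160,260,240,340),4),im('t3',(110,210,190,290),4)]))
E
```

```text
9.0833 [0.40038368 0.05203429 0.02286142] [ 0.29495964 -0.6097412  -0.88124592]
10.5667 [0.47954139 0.05199864 0.02175554] [ 0.31696286  1.24446957 -1.57499054] 0.03949005356801563
11.05 [0.49927036 0.0519077  0.02153968] [-4.00830115 -0.80818699  0.35457149] 0.038929724662212055
11.7 [0.53044611 0.05201781 0.02174614] [ 0.43318689  0.00881115 -3.95006559] 0.03939548755168838
```

View pics/w3.png

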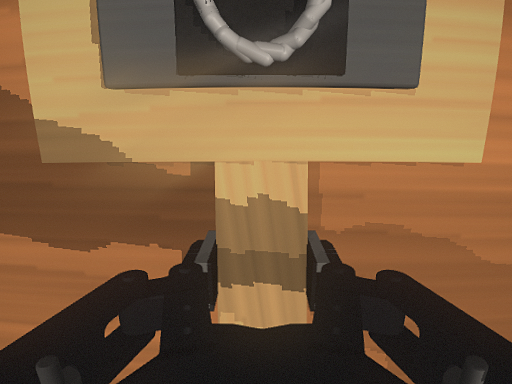

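View pics/c3.png

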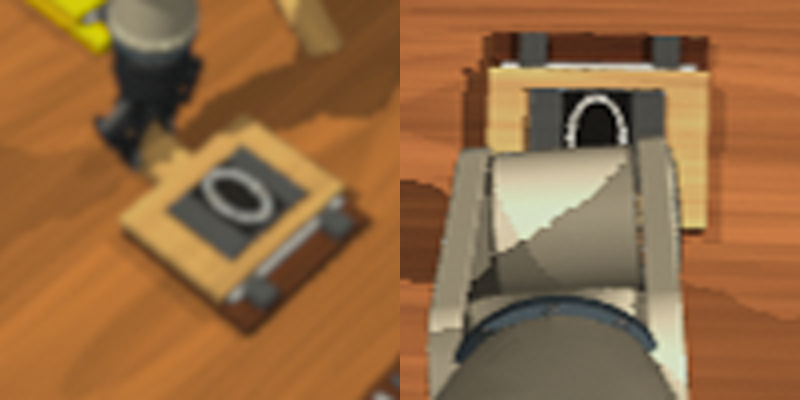

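```bash
python3 - <<'E'
from h import *
d=np.load('pics/w3.npz')
f=d['frame'];hsv=cv2.cvtColor(f,cv2.COLOR_RGB2HSV);m=cv2.inRange(hsv,(10,40,100),(30,150,255))
for y in (140,150,158): 
    r=np.where(m[y])[0];print(y,r[0],r[-1])
for z in (.025,.028,.031,.034):
    a=ray(d,[[43,162.5],[483,162.5]],z);print(z,a.round(4).tolist(),np.linalg.norm(a[0]-a[1]))
E
```

```text
140 37 485
150 0 483
158 15 481
0.025 [[0.5771, 0.1473, 0.025], [0.5789, -0.0432, 0.025]] 0.1905206278562539
0.028 [[0.5776, 0.145, 0.028], [0.5793, -0.0409, 0.028]] 0.18588337936775853
0.031 [[0.5781, 0.1427, 0.031], [0.5798, -0.0386, 0.031]] 0.18124613087926314
0.034 [[0.5785, 0.1404, 0.034], [0.5802, -0.0362, 0.034]] 0.17660888239076777
```

The wrist view shows the board's front edge at row 162, columns 43–483. Its centre (263) matches the wedge's (262), and its apparent width puts the board's top at about 31.5 mm, with roughly 18 mm of travel left. I'll push the rest.

```bash
python3 - <<'E'
from h import *
bot.servo_line([.550,.052,.0218],velocity=.04)
o=get_obs();print(o['time_s'],o['position'],o['wrist_force'],o['gripper_width'])
d=snap('wrist','w4')
hand.move_gripper(.065)
bot.dwell(.3)
o=get_obs();print(o['time_s'],o['position'],o['wrist_force'],o['gripper_width'])
d=snap('wrist','w5')
E
```

```text
12.5 [0.54993844 0.05197275 0.02169498] [-0.96816636 -0.04065699 -4.11174755] 0.039062571772475595
13.225 [0.55001986 0.05199043 0.02179691] [ 0.25278024 -0.43860043 -0.20159311] 0.06497783254072775
```

View pics/w5.png

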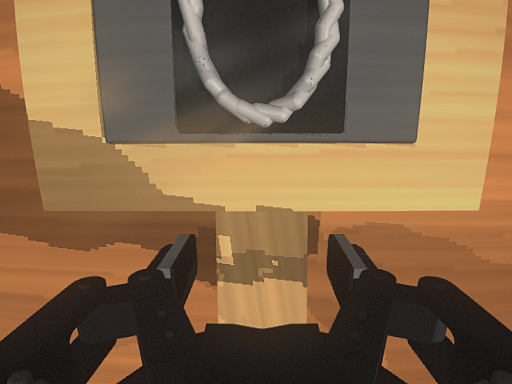

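Released; the wedge holds with the board resting at row 211. Backing off upward to measure the final state.

```bash
python3 - <<'E'
from h import *
bot.servo_line([.55,.052,.10],velocity=.1)
bot.servo_line([.48,.052,.20],velocity=.15)
d=snap('wrist','w6');s=snap('scene','s6');o=get_obs();print(o['time_s'])
E
```

```text
15.275
```

View pics/w6.png

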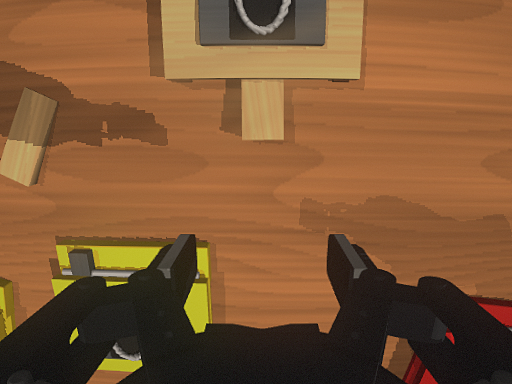

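View pics/s6.png

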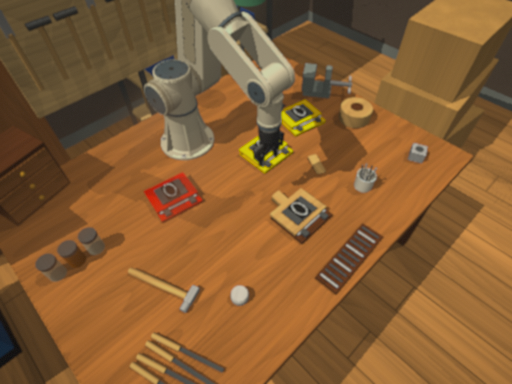

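```bash
python3 - <<'E'
from h import *
d=np.load('pics/w6.npz');f=d['frame']
g=f.astype(int)
print(g[72:90:1,300].tolist());print(g[134:146,263].tolist());print(g[110,236:248].tolist(),g[110,278:292].tolist())
for z in (.033,.035,.037):
    a=ray(d,[[165,79.5],[361,79.5],[263,79.5]],z);print(z,a.round(4).tolist(),np.linalg.norm(a[0]-a[1]))
w=ray(d,[[243,140],[284.5,140]],.034);print(w.round(4).tolist(),np.linalg.norm(w[0]-w[1]))
w=ray(d,[[241.8,81],[282.5,81]],.024);print(w.round(4).tolist())
d=np.load('pics/w5.npz')
for z in (.033,.035,.037):
    a=ray(d,[[43.5,211],[480,211]],z);print(z,a.round(4).tolist(),np.linalg.norm(a[0]-a[1]))
E
```

```text
[[190, 160, 100], [193, 162, 101], [192, 164, 102], [190, 162, 101], [196, 163, 103], [207, 170, 105], [79, 62, 43], [128, 90, 58], [164, 106, 63], [162, 107, 65], [159, 102, 62], [160, 106, 64], [160, 106, 60], [158, 105, 64], [155, 104, 63], [153, 101, 60], [166, 110, 66], [171, 112, 67]]
[[195, 150, 95], [194, 147, 94], [193, 146, 92], [195, 149, 93], [199, 154, 98], [187, 142, 88], [149, 102, 60], [132, 85, 52], [145, 94, 55], [155, 100, 56], [153, 98, 55], [157, 101, 60]]
[[124, 87, 54], [123, 85, 53], [124, 86, 54], [121, 85, 50], [120, 81, 51], [127, 89, 54], [191, 150, 95], [193, 148, 92], [191, 144, 91], [192, 148, 93], [191, 148, 95], [192, 152, 95]] [[194, 156, 99], [191, 153, 96], [194, 154, 97], [195, 151, 96], [193, 146, 93], [179, 132, 83], [138, 89, 54], [141, 93, 55], [142, 94, 56], [143, 96, 56], [141, 93, 55], [142, 93, 57], [141, 93, 56], [140, 91, 54]]
0.033 [[0.5778, 0.1432, 0.033], [0.5796, -0.0396, 0.033], [0.5778, 0.0518, 0.033]] 0.18278755092883645
0.035 [[0.5776, 0.1425, 0.035], [0.5794, -0.039, 0.035], [0.5776, 0.0518, 0.035]] 0.18153932986111565
0.037 [[0.5774, 0.1419, 0.037], [0.5791, -0.0384, 0.037], [0.5774, 0.0518, 0.037]] 0.18029110879339483
[[0.522, 0.0704, 0.034], [0.5224, 0.0305, 0.034]] 0.039913693897040185
[[0.5772, 0.072, 0.024], [0.5776, 0.0331, 0.024]]
0.033 [[0.5773, 0.1447, 0.033], [0.579, -0.0399, 0.033]] 0.18468085148855082
0.035 [[0.578, 0.1432, 0.035], [0.5797, -0.0383, 0.035]] 0.18147683295991612
0.037 [[0.5787, 0.1416, 0.037], [0.5803, -0.0367, 0.037]] 0.17827281443128148
```

Thick end at x = 0.522 and front edge at x = 0.578 leaves 56 mm of wedge outside (55 wanted). The board's top is about 35–36 mm high (35 wanted). The wedge centreline is at y = 0.0505 against the board's 0.052, and it sits square. The other items look unmoved in the scene view, and the gripper is clear.

```bash
python3 - <<'E'
from h import *
print(hand_in(), get_obs()['time_s'])
E
```

```text
the job is handed in; nothing more can be done
the job is handed in; nothing more can be done
```

The board now sits level on the bigger wedge alone, and I handed the job in at about 15 s. I gripped the wedge near its thick end, set it down in front of the plain wooden board, pushed it thin end first under the middle of the front edge, let go and backed away.

- **Level:** The last wrist-camera check showed 56 mm of wedge outside the edge, against about 55 mm for level. That is roughly 0.2 mm of height. The board's top measured 35–36 mm, against 35 mm when level.
- **Alignment:** The wedge was within 2 mm of the board's centre line and square to the edge by eye.
- **Other items:** The small wedge, hammer, punch pot and tin looked unmoved in the final scene picture. I did not measure their positions again.

No check failed. One small disagreement: the board's height taken from its apparent width came out about 1 mm above what the wedge position implied, which is within measuring error. `hand_in()` reported no verdict.

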